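# Push the refill carton home along the stock lane

## Robot

A 7-joint arm with a two-finger parallel gripper is mounted at the origin on a cart in front of the work surface, level with it; the furniture and walls round the work are solid. World frame = base frame: x ahead of the robot, y to its left, z up, the work surface at z = 0. Lengths are in m, angles in rad, forces in N, time in s.
With the tool pointing down it reaches from about 0.35 to 0.9 m from the base axis. Payload 8.1 kg.
Tool frame: the origin (TCP) lies midway between the tips of the shut fingers; the grasp point (between the pads) lies arm.grip_point_offset behind it (arm.grip_point_offset is the distance from the TCP to the grasp point, in m); y points along the fingers, z is the direction in which the jaws open and shut, and the axes are right-handed (so a half turn about y gives the same grasp; the last joint's range is limited). The gripper opens to 92 mm and grips with 3 to 60 N. Pads are 19 mm wide; open, the fingers measure 130 mm over their backs; the gripper's body (75 mm by 190 mm) begins 47 mm behind the grasp point.
Start: joints at [1.033, 0.434, 0.025, 1.573, -0.012, 1.134, -0.075], TCP at [0.263, -0.567, 0.227] pointing down, gripper open.
Joint ranges: [-2.62, 2.62], [-0.44, 2.09], [-1.27, 1.32], [0.08, 2.57], [-1.32, 4.46], [0.12, 2], [-2.74, 2.74]. Speed limits (rad/s): [2.22, 2.22, 3.01, 3.01, 3.14, 3.14, 3.14].

## Interface

Orientations are given as a rotation vector (axis times angle).
In Python, from cell import arm, get_image, camera_info gives the robot as it stands.
- The arm moves only by the tool carry_out, never from a script. Its argument "steps" is one flat list of numbers, 5 for each row, row after row: the opening, from 0 (shut) to 1 (fully open), then the shift along the world's x, y, z in units of 0.1 m (1.0 is 0.1 m), then the turn about the world's z in units of 45 degrees (1.0 is 45 degrees). In form: [hand, dx, dy, dz, spin, hand, dx, dy, dz, spin, ...]. A call has 1 to 12 rows; each row is the pose to reach, as a shift and turn from the pose commanded when the call began; what a row does not reach only later rows make up. A row lasts 1/10 s, in which the tool goes at most 50 mm and 8.59 degrees, less where a joint would pass 70% of its speed; a pose out of reach is approached as far as the arm can. A call with a number of a shift or a turn outside -1 to 1 is refused whole. A call with a gripper value outside its range is refused whole. The fingers move at their own pace and stop on an object; "grip_force" is the grip in N (left out, the last holds). Time passes only in rows, so rows that repeat a pose let the fingers close. It gives the time, the measured TCP pose, the force and the opening at its end, in the units of the state.
- arm.observe(): the state, without advancing time (a new reading comes with each control period).
- get_image(name): name is "scene" or "top" or "wrist"; returns (picture, depth): 384x512x3 uint8, red, green, blue; 384x512 float32, m along the optical axis (not along the pixel's ray), 0 where there is no reading.
- camera_info(name): a dict with "fovy" (degrees; the focal length in pixels is half the picture's height over the tangent of half this angle, whatever the lens; pixels are square), "cx", "cy" (the principal point, pixels), "dist_coeffs" ([k1, k2, p1, p2, k3] as OpenCV has them; the pictures are not rectified), "R" (3x3) and "t" (3): a world point X has camera coordinates R X + t; the wrist camera has in their place "tool_from_camera" (4x4, takes a point from camera to tool coordinates, whose origin is the TCP and whose axes are the tool frame's). Camera axes: x right, y down, z forward; pixel columns grow to the right and rows downward; lengths in m; the calibration is good to about 2 mm. A picture is of the moment at which its call begins: read the wrist's pose just before it. camera_info takes no time and is no camera call.
- arm.sign_off(): hands the job in, once; it reports no verdict.
The state is a dict: "clock": time; "joints": joint angles; "dq": joint speeds; "joint_efforts": joint torques, N m; "position": TCP position; "ee_rot": TCP orientation; "force": force on the tool from outside, world axes, zero at the start; "ft_torque": the same for the moment, N m; "width": opening from 0.0 (shut) to 1.0 (fully open).
Only numpy, scipy, OpenCV 4.12 (cv2) and the standard library are available. Lean on these libraries where they do the work, as an engineer would, in place of code of your own. Each camera call takes 0.05 s, during which the arm holds its last target. There are 200 camera calls.

## Task

Push the white carton straight down the lane between the two red guide rails until it stands against the black stop at the far end. The rails have only just been stuck down, so neither the carton nor the robot may touch either of them; nudge the carton into line in front of the open end first. Push it only, standing upright on the desk, never lift or tip it, and leave the pot, the comb and the trimmer where they are.

Things in the scene. Friction and masses are not known exactly. Their poses are not given: they have to be found in the camera images.
- carton: closed white cardboard carton standing on the desk, about 0.25 kg. 90 mm along its own x, 130 mm along its y, 110 mm high; origin at the centre of its underside, z up. Starts with its centre 100 to 125 mm outside the lane's open end, 20 to 40 mm off the centre line on the lane's +y side, its y (long) axis within 0.2 rad of the lane's x. Slides with ordinary friction, stays where left.
- lane: fixed lane: two low red rails, black stop across the far end (34 mm high), flush grey liner. Origin on the desk at mid-lane; x along the lane from the open end (x = -110 mm, robot's left) to the stop face (x = +110 mm), y across it, away from the robot. 118 mm clear between the rails: 14 mm each side of a centred carton. Home: carton centre at lane x = 45 mm, y = 0.
- rail_far: red rail on the lane's +y side (away from the robot), 220 mm long, 10 mm thick, 22 mm high, with a rounded end at the mouth; origin on the desk under the middle of the rail, axes as the lane's. Inner face at lane y = +59 mm, outer face at +69 mm. Not to be touched.
- rail_near: the same red rail on the lane's -y side (nearer the robot); inner face at lane y = -59 mm, outer face at -69 mm. Not to be touched.
- lane_mouth (a point): the middle of the lane's open end, on the desk surface (lane x = -110 mm, y = 0)
- lane_stop (a point): the middle of the stop's face, on the desk surface (lane x = +110 mm, y = 0)
- pomade_pot: loose round pot, 68 mm across, 43 mm high, outside the far rail; origin at the centre of its underside. Leave it alone.
- comb: loose blue comb, 54 x 241 mm, 8 mm thick, lying on the blue towel (3 mm thick) in front of the robot; origin at the centre of its underside, length along its own y. Leave it alone.
- trimmer: loose hair trimmer, 42 x 172 mm, 36 mm high, lying across behind the stop; origin at the centre of its underside, length along its own y. Leave it alone.
Things that resemble listed ones, but are neither listed nor needed, are in the scene too. Of the things that look like the carton, the smaller one is meant.

How it is judged:
On the way:
1. the carton has gone in at the open end, between the rails (x of carton in the frame of lane above -0.12 m and y of carton in the frame of lane between -0.014 and 0.014 m), for 0.1 s.
At the end, for the whole second after the job is handed in: The carton stands upright and still between the rails, its centre within 6 mm of its home place against the stop, within 14 mm of the centre line and square to the lane within 0.12 rad (x of carton in the frame of lane above 0.039 m and y of carton in the frame of lane between -0.014 and 0.014 m and angle between the y axis of carton and the x axis of lane, either way round below 0.12 rad and angle between carton's own z axis and vertical below 0.03 rad and height (world z) of carton below 0.005 m and linear speed of carton below 0.01 m/s); the robot touches nothing.
It fails at once if the far rail is touched by the carton, the robot or anything else (contact force between rail_far and anything else above 0.3 N).
It fails at once if the near rail is touched by the carton, the robot or anything else (contact force between rail_near and anything else above 0.3 N).
It fails at once if the carton is lifted or carried (height (world z) of carton above 0.012 m).
It fails at once if the carton is tipped (angle between carton's own z axis and vertical above 0.2 rad).
It fails at once if the pot, the comb or the trimmer is moved by more than 10 mm (distance of any of pomade_pot, comb, trimmer from where it was at the start of the episode above 0.01 m).
It also fails if it takes over 61 s, if anything falls off the work surface, if the arm or the gripper's body presses on something with over 40 N, if the wrist force passes 120 N, or if a joint passes its speed limit or range.

## Working session

There is one attempt and no reset: what is moved stays moved. The work goes in short steps, Python scripts to look and compute and a tool call to move; the robot and the scene stay as the last step left them, time stands still between calls to the robot, and variables do not carry over. Pictures are saved under pics/ and viewed, about 8 in all and at most 12, crops included, and the job is handed in when it is done.

Besides the shell and the picture viewer there is one more tool, called after ">>>" by a JSON object that holds its "name" and its "arguments", one argument or row to a line. carry_out: Moves the arm, as the interface text tells. Shifts and turns lie within -1 to 1; 1 stands for 0.1 m of shift or 45 degrees of turn. Its arguments: {"type":"object","properties":{"steps":{"type":"array","items":{"type":"number"}},"grip_force":{"type":"number"}},"required":["steps"]}

```bash
mkdir -p pics; ls; cat > h.py <<'E'
import numpy as np, cv2
from cell import arm, get_image, camera_info
def cam(n):
    c=camera_info(n); f=192/np.tan(np.radians(c['fovy'])/2)
    return c,np.array([[f,0,c['cx']],[0,f,c['cy']],[0,0,1.]]),np.array(c['dist_coeffs'],float),np.array(c['R']) if 'R' in c else None,np.array(c['t']) if 't' in c else None
def toplane(n,px,z):
    c,K,d,R,t=cam(n)
    u=cv2.undistortPoints(np.array(px,float).reshape(-1,1,2),K,d).reshape(-1,2)
    r=np.c_[u,np.ones(len(u))]@R; o=-R.T@t
    return o+r*((z-o[2])/r[:,2])[:,None]
def points(n,dep):
    c,K,d,R,t=cam(n)
    v,u=np.mgrid[:384,:512]; q=cv2.undistortPoints(np.c_[u.ravel(),v.ravel()].astype(float).reshape(-1,1,2),K,d).reshape(-1,2)
    P=np.c_[q,np.ones(len(q))]*dep.reshape(-1,1)
    return ((P-t)@R).reshape(384,512,3)
E
python3 - <<'E'
from h import *
print(arm.observe())
for n in('top','scene'):
    p,d=get_image(n); np.savez('pics/%s0.npz'%n,p=p,d=d); cv2.imwrite('pics/%s0.png'%n,cv2.resize(p[...,::-1],(800,600)))
    c,K,dd,R,t=cam(n); print(n,-R.T@t,K[0,0],dd)
E
```

```text
pics
{'clock': 0.0, 'joints': array([ 1.03334632,  0.43519687,  0.02495556,  1.57409002, -0.01156749,
        1.1340115 , -0.07509189]), 'dq': array([ 0.00064331,  0.00027045, -0.00051395, -0.00083099,  0.00103001,
        0.00050586, -0.00039769]), 'joint_efforts': array([ 7.08378211e-04, -6.67844439e+01,  9.85503606e-01, -3.14454317e+01,
       -6.04390120e-02,  4.30481869e-02,  1.52814414e-04]), 'position': array([ 0.26302781, -0.56639295,  0.22596375]), 'ee_rot': array([-0.43812041,  1.98257136, -1.97956643]), 'force': array([-0.27140377, -0.2404773 , -0.5175628 ]), 'ft_torque': array([ 0.02816682,  0.08107562, -0.0025302 ]), 'width': 0.9953586591635732}
top [ 0.43134863 -0.21414201  1.2809592 ] 437.2506478554202 [0.05387828 0.         0.         0.         0.        ]
scene [ 0.11164207 -0.94996045  0.70511523] 382.9669646677074 [0.00789347 0.         0.         0.         0.        ]
```

View pics/top0.png

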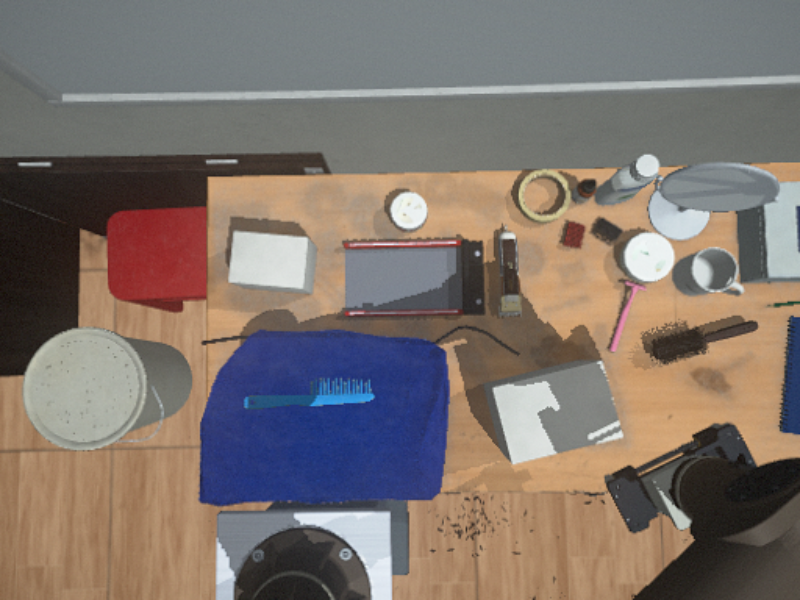

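View pics/scene0.png

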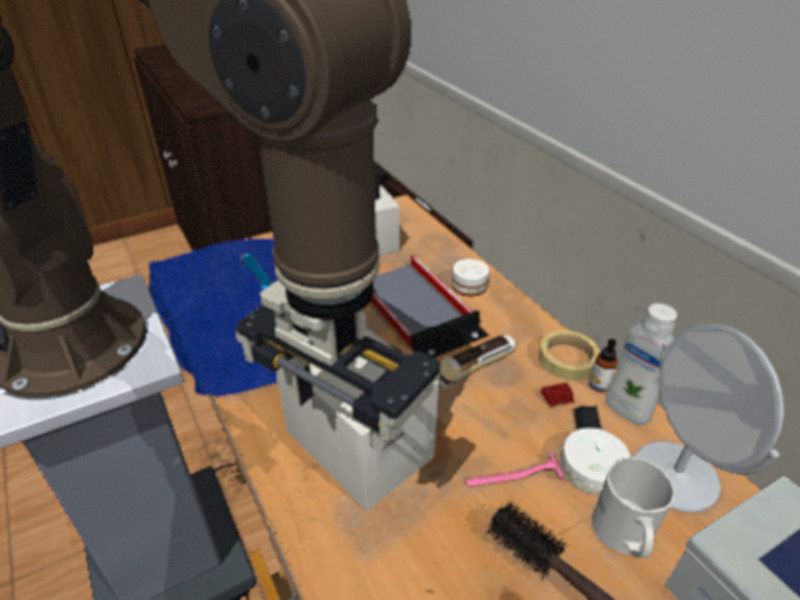

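The top view shows the carton at about (270,262) and the lane from (345,280) at its open end to (462,280) at the stop. The large decoy box sits at (555,410) under the gripper. In the scene view the arm hides most of the carton and lane.

```bash
cat >> h.py <<'E'
def lane_from(p,n='top'):
    hsv=cv2.cvtColor(p,cv2.COLOR_RGB2HSV); m=((hsv[...,0]<8)|(hsv[...,0]>172))&(hsv[...,1]>150)&(hsv[...,2]>60)
    return m
def carton_top(p,d,n='top',h=.11):
    P=points(n,d); m=(abs(P[...,2]-h)<.012)&(p.min(2)>120)&(P[...,1]>-.1)&(P[...,0]>.4)
    k,l,s,c=cv2.connectedComponentsWithStats(m.astype(np.uint8))
    i=1+np.argmax(s[1:,4]); cs,_=cv2.findContours((l==i).astype(np.uint8),0,1)
    zz=np.median(P[l==i][:,2])
    q=toplane(n,max(cs,key=len).reshape(-1,2),zz)[:,:2]
    return zz,cv2.minAreaRect((q*1000).astype(np.float32)),P,l==i
E
python3 - <<'E'
from h import *
z=np.load('pics/top0.npz');p,d=z['p'],z['d']
zz,r,P,m=carton_top(p,d); print('carton',zz,r,cv2.boxPoints(r).round(0).tolist())
red=lane_from(p).astype(np.uint8)
k,l,s,c=cv2.connectedComponentsWithStats(red)
for i in range(1,k):
    if s[i,4]>25:
        v,u=np.nonzero(l==i); Q=P[l==i]; print(s[i],np.median(Q[:,2]), 'depthrange',Q[:,2].min(),Q[:,2].max())
        q=toplane('top',np.c_[u,v],.022)[:,:2]*1000
        rr=cv2.minAreaRect(q.astype(np.float32)); print(rr)
# desk z, stop, liner
g=P[180,235:300:10]; print(g.round(4).tolist())
for col in (250,260,300,303,306,309): print(col,p[155:205:3,col].tolist()[::4],P[180,col].round(3))
v=d[180,222:330]; print((P[176,215:335,2]*1000).round(0).astype(int).tolist()); print((P[176,215:335,1]*1000).round(0).astype(int).tolist())
# scene view
z=np.load('pics/scene0.npz');p2,d2=z['p'],z['d'];P2=points('scene',d2)
m2=(p2.min(2)>120)&(P2[...,2]>.1)&(P2[...,2]<.125)&(P2[...,1]>0)&(P2[...,0]>.4); print(m2.sum(),np.median(P2[m2][:,2]) if m2.any() else 0)
red2=lane_from(p2)&(P2[...,0]>.5)&(P2[...,1]>-.15)&(P2[...,2]<.05)
Q=P2[red2]; print(len(Q),np.percentile(Q,[1,50,99],axis=0).round(3))
E
```

```text
carton 0.1106308687731223 ((599.3532104492188, 40.75873565673828), (133.40521240234375, 90.7132568359375), 84.08050537109375) [[547.0, -21.0], [638.0, -30.0], [651.0, 102.0], [561.0, 112.0]]
[  68  132   64   67 3787] -0.3174299497886109 depthrange -0.7520097705803668 1.2809591953989123
((619.1054077148438, 269.1310729980469), (192.89239501953125, 182.58543395996094), 0.05140141025185585)
[240 157  40   1  40] 0.02201621906418936 depthrange 0.015165796020876279 0.02613367857610547
((634.0170288085938, -196.00579833984375), (113.27106475830078, 0.011966466903686523), 88.78605651855469)
[[0.5707, -0.1223, 0.0003], [0.5705, -0.1516, -0.0034], [0.5696, -0.1813, -0.0005], [0.5693, -0.2107, -0.0028], [0.5684, -0.2401, -0.0006], [0.5674, -0.2693, 0.0037], [0.5675, -0.299, -0.0026]]
250 [[199, 149, 155], [130, 136, 146], [128, 136, 143], [129, 137, 147], [84, 74, 66]] [ 0.57  -0.167  0.002]
260 [[187, 135, 137], [131, 136, 146], [129, 137, 145], [83, 86, 89], [83, 74, 69]] [ 0.569 -0.196  0.002]
300 [[56, 56, 48], [56, 49, 43], [51, 44, 42], [47, 43, 42], [111, 93, 75]] [ 0.563 -0.311  0.033
[... 817 characters left out ...]
, -123, -125, -129, -131, -134, -137, -140, -143, -146, -149, -152, -155, -158, -161, -164, -167, -170, -173, -176, -179, -181, -185, -187, -190, -193, -196, -199, -202, -205, -208, -211, -214, -217, -220, -223, -226, -229, -232, -235, -237, -240, -243, -246, -249, -252, -255, -258, -261, -264, -267, -270, -273, -276, -279, -281, -285, -287, -290, -293, -296, -299, -300, -302, -305, -308, -311, -317, -319, -322, -325, -328, -331, -334, -337, -340, -343, -346, -349, -352, -355, -358, -361, -363, -366, -370, -370, -372, -374, -377, -380, -383, -386, -388, -391, -393, -398, -400, -407, -410, -412]
53 0.10891692987100694
44 [[ 0.632 -0.146  0.006]
 [ 0.634 -0.116  0.015]
 [ 0.639 -0.086  0.023]]
```

```bash
cat > lane.py <<'E'
from h import *
def lane(p,d):
    P=points('top',d); f=p.astype(float); red=np.clip(f[...,0]-1.25*f[...,1]-0*f[...,2],0,None)*(f[...,1]<90)
    out=[]
    for a,b in((150,162),(193,206)):
        pts=[]
        for u in range(222,294):
            w=red[a:b,u]; 
            if w.sum()>25: pts.append((u,a+(w*np.arange(b-a)).sum()/w.sum()))
        out.append(np.array(pts))
    return out,red,P
if __name__=='__main__':
    z=np.load('pics/top0.npz');o,red,P=lane(z['p'],z['d'])
    for s in o:
        if len(s)<5: print(s); continue
        q=toplane('top',s,.018)[:,:2]*1000; A=np.polyfit(q[:,1],q[:,0],1); r=q[:,0]-np.polyval(A,q[:,1]); k=abs(r)<3
        A=np.polyfit(q[k,1],q[k,0],1); print(len(s),q[:,1].max(),q[:,1].min(),'slope',A[0],'x at y=-80,-189,-299',np.polyval(A,[-80,-189,-299]),r.std())
    p=z['p']
    for u in(230,260,285): 
        for a,b in((150,162),(193,206)): print(u,[(v,p[v,u].tolist(),round(P[v,u,0]*1000),round(P[v,u,2]*1000)) for v in range(a,b)])
    # liner start, stop face: bright liner rows
    for v in (160,166,172): print(v,[(u,p[v,u].tolist()) for u in range(217,225)],toplane('top',[[220,v],[221,v]],0)[:,1])
    I=cv2.resize(p[135:225,130:330,::-1],(800,360),interpolation=cv2.INTER_CUBIC); cv2.imwrite('pics/crop.png',I)
E
python3 lane.py
```

```text
72 -86.5937910782776 -293.53640416269633 slope -0.003933423889200536 x at y=-80,-189,-299 [635.21562149 635.6443647  636.07704133] 1.224698990393404
69 -85.05860721308709 -290.56412268516107 slope -0.0014207549041066936 x at y=-80,-189,-299 [508.64853804 508.80340033 508.95968337] 0.8927573305050585
230 [(150, [188, 154, 124], 660, 3), (151, [191, 160, 127], 657, 0), (152, [189, 158, 127], 654, 2), (153, [169, 140, 111], 651, 3), (154, [118, 84, 66], 648, 3), (155, [160, 115, 119], 642, 20), (156, [192, 182, 189], 639, 23), (157, [167, 100, 96], 635, 25), (158, [128, 55, 50], 633, 20), (159, [105, 84, 85], 632, 11), (160, [117, 124, 131], 630, 1), (161, [120, 126, 133], 627, 5)]
230 [(193, [125, 132, 143], 533, -2), (194, [128, 132, 146], 529, 6), (195, [132, 137, 150], 527, -1), (196, [120, 125, 138], 524, 0), (197, [76, 82, 87], 521, -2), (198, [102, 72, 80], 518, -1), (199, [179, 110, 116], 513, 22), (200, [208, 189, 200], 510, 27), (201, [100, 55, 56], 507, 26), (202, [66, 44, 46], 505, 24), (203, [75, 70, 64], 503, -4), (204, [91, 82, 76], 500, -2), (205, [102, 91, 83], 497, -2)
[... 1528 characters left out ...]
, (205, [113, 92, 68], 494, 2)]
160 [(217, [154, 130, 113]), (218, [143, 126, 109]), (219, [146, 130, 110]), (220, [140, 128, 116]), (221, [116, 122, 130]), (222, [118, 125, 132]), (223, [115, 121, 129]), (224, [118, 124, 129])] [-0.07873022 -0.08169226]
166 [(217, [183, 151, 122]), (218, [185, 155, 125]), (219, [180, 153, 129]), (220, [173, 151, 131]), (221, [127, 134, 147]), (222, [128, 134, 143]), (223, [129, 135, 145]), (224, [126, 130, 141])] [-0.07851429 -0.0814737 ]
172 [(217, [185, 150, 116]), (218, [186, 151, 123]), (219, [186, 154, 124]), (220, [178, 149, 128]), (221, [124, 130, 144]), (222, [131, 136, 149]), (223, [131, 134, 146]), (224, [129, 135, 141])] [-0.07830095 -0.08125768]
```

View pics/crop.png

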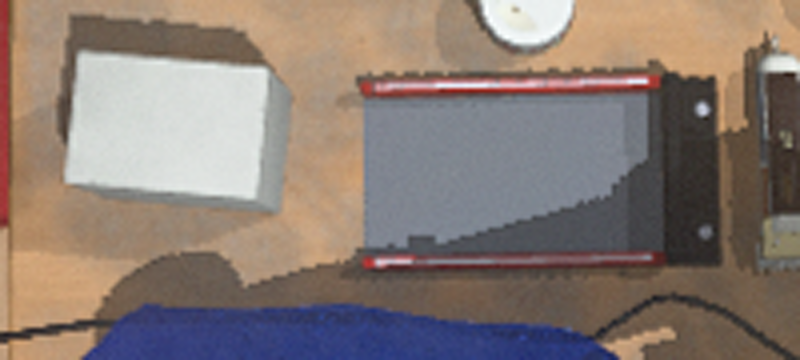

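The crop confirms the layout: rails at rows about 85 and 260, liner edge at column 364, stop face at about column 662.

- **Lane:** centre line at world x ≈ 0.573, with the lane's +x along world -y. The mouth is at y ≈ -0.0795 and the stop at y ≈ -0.2995.
- **Carton:** centre (0.599, 0.041), turned about 6° off the lane axis.

Next I'll check the tool's orientation and start moving.

```bash
python3 - <<'E'
from h import *
from scipy.spatial.transform import Rotation as R
s=arm.observe(); print(arm.grip_point_offset); print(R.from_rotvec(s['ee_rot']).as_matrix().round(3)); print(camera_info('wrist')['tool_from_camera'])
E
```

```text
0.0188
[[-0.907 -0.001  0.421]
 [-0.421  0.001 -0.907]
 [ 0.    -1.    -0.001]]
[[ 2.35308097e-04  9.57609698e-01  2.88068760e-01 -7.91368966e-02]
 [-4.22017586e-04 -2.88068647e-01  9.57609668e-01 -1.57598424e-01]
 [ 9.99999883e-01 -3.46903391e-04  3.36343248e-04  6.80555390e-05]
 [ 0.00000000e+00  0.00000000e+00  0.00000000e+00  1.00000000e+00]]
```

>>> {"name": "carry_out", "arguments": {
  "steps": [0.7, 0.35, 0.5, 0.2, 0, 0.7, 0.7, 1, 0.2, 0]
}}

```text
clock: 0.3
position: [0.3186, -0.4876, 0.2459]
ee_rot: [-0.434, 1.982, -1.985]
force: [1.0, -0.1, 1.3]
width: 0.873
```

>>> {"name": "carry_out", "arguments": {
  "steps": [0.7, 0.35, 0.5, 0, -0.2, 0.7, 0.7, 1, 0, -0.3, 0.7, 0.7, 1, 0, -0.3]
}}

```text
clock: 0.6
position: [0.3919, -0.3824, 0.2451]
ee_rot: [-0.212, 2.117, -2.113]
force: [0.5, -0.5, 0.3]
width: 0.703
```

>>> {"name": "carry_out", "arguments": {
  "steps": [0.7, 0.35, 0.5, 0, -0.2, 0.7, 0.7, 1, 0, -0.25, 0.7, 0.7, 1, 0, -0.25]
}}

```text
clock: 0.9
position: [0.4613, -0.2826, 0.245]
ee_rot: [-0.005, 2.221, -2.217]
force: [0.1, -0.0, -1.2]
width: 0.698
```

>>> {"name": "carry_out", "arguments": {
  "steps": [0.7, 0.35, 0.5, 0, 0, 0.7, 0.7, 1, 0, 0, 0.7, 0.7, 1, 0, 0]
}}

```text
clock: 1.2
position: [0.5314, -0.1817, 0.245]
ee_rot: [-0.009, 2.22, -2.214]
force: [0.8, 0.0, 0.2]
width: 0.7
```

>>> {"name": "carry_out", "arguments": {
  "steps": [0.7, 0.35, 0.5, 0, 0, 0.7, 0.7, 1, 0, 0, 0.7, 0.7, 1, 0, 0]
}}

```text
clock: 1.5
position: [0.6009, -0.0814, 0.2448]
ee_rot: [-0.009, 2.22, -2.214]
force: [-0.0, -0.5, -0.0]
width: 0.697
```

```bash
python3 - <<'E'
from h import *
z=np.load('pics/top0.npz');P=points('top',z['d'])
m=(P[...,0]>.5)&(P[...,0]<.95)&(P[...,1]>-.12)&(P[...,1]<.35)&(P[...,2]<.6)
for a in np.arange(.5,.95,.05): print(round(a,2),[round(float(np.max(P[m&(abs(P[...,0]-a)<.025)&(abs(P[...,1]-b)<.025)][:,2],initial=-9)),2) for b in np.arange(-.1,.35,.05)])
E
```

```text
0.5 [0.03, 0.01, 0.01, 0.01, 0.01, 0.01, 0.0, -9.0, -9.0]
0.55 [0.01, 0.01, 0.12, 0.12, 0.12, 0.01, 0.01, -9.0, -9.0]
0.6 [0.01, 0.11, 0.12, 0.12, 0.12, 0.01, 0.0, -9.0, -0.31]
0.65 [0.03, 0.11, 0.12, 0.12, 0.12, 0.01, 0.0, -9.0, -0.31]
0.7 [0.01, 0.01, 0.01, 0.01, 0.01, 0.01, 0.01, -9.0, -0.31]
0.75 [0.01, 0.01, 0.01, 0.01, 0.01, 0.01, 0.01, -9.0, -0.31]
0.8 [0.29, 0.37, 0.32, 0.29, 0.29, 0.29, 0.29, 0.29, 0.44]
0.85 [0.54, 0.54, 0.55, 0.55, 0.55, 0.55, 0.55, 0.55, 0.48]
0.9 [-9.0, -9.0, -9.0, -9.0, -9.0, -9.0, -9.0, -9.0, -9.0]
```

>>> {"name": "carry_out", "arguments": {
  "steps": [0.7, 0.4, 0.5, 0, 0, 0.7, 0.8, 1, 0, 0, 0.7, 0.8, 1, 0, 0]
}}

```text
clock: 1.8
position: [0.6804, 0.0177, 0.2445]
ee_rot: [-0.008, 2.221, -2.216]
force: [0.9, 0.1, 0.3]
width: 0.7
```

>>> {"name": "carry_out", "arguments": {
  "steps": [0.7, 0.2, 0.22, 0, 0, 0.7, 0.2, 0.22, 0, 0]
}}

```text
clock: 2.0
position: [0.7002, 0.0401, 0.2438]
ee_rot: [-0.01, 2.221, -2.215]
force: [0.3, 0.7, 0.2]
width: 0.7
```

>>> {"name": "carry_out", "arguments": {
  "steps": [0.7, -0.1, 0, 0, 0, 0.7, -0.1, 0, -0.4, 0, 0.7, -0.1, 0, -0.8, 0, 0.7, -0.1, 0, -1, 0]
}}

```text
clock: 2.4
position: [0.6859, 0.0327, 0.1421]
ee_rot: [0.006, -2.218, 2.221]
force: [0.5, -0.6, -0.0]
width: 0.699
```

>>> {"name": "carry_out", "arguments": {
  "steps": [0.7, 0, 0, -0.3, 0, 0.7, 0, 0, -0.6, 0, 0.7, 0, 0, -0.88, 0, 0.7, 0, 0, -0.88, 0]
}}

```text
clock: 2.8
position: [0.6849, 0.0327, 0.0536]
ee_rot: [0.01, -2.216, 2.22]
force: [-1.0, -0.1, -0.9]
width: 0.699
```

```bash
python3 - <<'E'
from h import *
p,d=get_image('top'); cv2.imwrite('pics/a.png',cv2.resize(p[100:260,90:330,::-1],(720,480)))
zz,r,P,m=carton_top(p,d); print(zz,r)
p,d=get_image('scene'); cv2.imwrite('pics/as.png',p[...,::-1])
cv2.imwrite('pics/ab.png',np.vstack([cv2.resize(cv2.imread('pics/a.png'),(400,267)),cv2.resize(p[...,::-1],(400,300))]))
E
```

```text
0.11048968238197068 ((596.9420776367188, 14.39249038696289), (84.34528350830078, 92.51468658447266), 88.89064025878906)
```

View pics/ab.png

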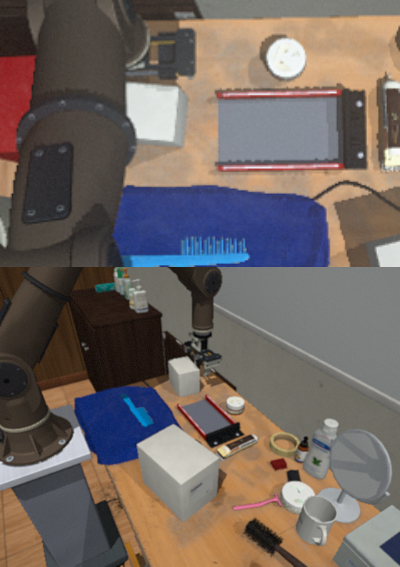

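The carton is visible beside the gripper in both views, with nothing in contact. Now I'll push it sideways, towards the robot, with both fingers. This should square it and centre it.

>>> {"name": "carry_out", "arguments": {
  "steps": [0.7, 0, 0.08, 0, 0, 0.7, -0.1, 0.08, 0, 0, 0.7, -0.2, 0.08, 0, 0, 0.7, -0.26, 0.08, 0, 0, 0.7, -0.3, 0.08, 0, 0, 0.7, -0.34, 0.08, 0, 0, 0.7, -0.38, 0.08, 0, 0, 0.7, -0.42, 0.08, 0, 0, 0.7, -0.45, 0.08, 0, 0, 0.7, -0.45, 0.08, 0, 0]
}}

```text
clock: 3.9
position: [0.6436, 0.0428, 0.0572]
ee_rot: [-0.004, 2.22, -2.221]
force: [0.3, -0.7, 0.0]
width: 0.698
```

```bash
cat > sc.py <<'E'
from h import *
import sys
# carton top face from scene view by depth
def sc():
    p,d=get_image('scene'); P=points('scene',d)
    m=(p.min(2)>110)&(abs(P[...,2]-.109)<.01)&(P[...,1]>-.35)&(P[...,0]>.48)&(P[...,0]<.68)
    k,l,s,c=cv2.connectedComponentsWithStats(m.astype(np.uint8)); i=1+np.argmax(s[1:,4])
    Q=P[l==i]; return s[i,4],p,d,cv2.minAreaRect((Q[:,:2]*1000).astype(np.float32))
p,d=get_image('top'); zz,r,P,m=carton_top(p,d); print('top',r,cv2.boxPoints(r).round(0).tolist())
v=np.nonzero(m)
n,p2,d2,r2=sc(); print('scene',n,r2)
a=cv2.resize(p[120:240,120:300,::-1],(450,300),interpolation=cv2.INTER_CUBIC); b=cv2.resize(p2[100:260,180:400,::-1],(450,327),interpolation=cv2.INTER_CUBIC)
cv2.imwrite('pics/%s.png'%sys.argv[1],np.vstack([a,b])[:600])
s=arm.observe(); print(s['position'],s['force'])
E
python3 sc.py b1
```

```text
top ((576.646240234375, 22.245067596435547), (100.91585540771484, 73.30445098876953), 88.8997802734375) [[539.0, -27.0], [612.0, -29.0], [614.0, 72.0], [541.0, 73.0]]
scene 602 ((583.2166748046875, 35.776710510253906), (87.43036651611328, 135.0706024169922), 0.060328222811222076)
[0.64373635 0.04277439 0.0570662 ] [ 0.57138774 -0.53858082 -0.34911256]
```

>>> {"name": "carry_out", "arguments": {
  "steps": [0.7, -0.03, 0, 0, 0, 0.7, -0.06, 0, 0, 0, 0.7, -0.08, 0, 0, 0, 0.7, -0.1, 0, 0, 0, 0.7, -0.1, 0, 0, 0, 0.7, 0.1, 0, 0, 0, 0.7, 0.3, 0, 0, 0, 0.7, 0.3, 0, 0.5, 0, 0.7, 0.3, 0, 1, 0, 0.7, 0.3, 0, 1, 0]
}}

```text
clock: 5.0
position: [0.6783, 0.0437, 0.1647]
ee_rot: [0.01, 2.216, -2.213]
force: [0.4, -0.3, 0.6]
width: 0.702
```

```bash
python3 sc.py b2
```

```text
top ((574.2626342773438, 37.1359748840332), (130.81187438964844, 89.57764434814453), 88.91387176513672) [[528.0, -27.0], [618.0, -29.0], [620.0, 102.0], [531.0, 103.0]]
scene 663 ((574.7716064453125, 36.34953308105469), (91.77477264404297, 135.40469360351562), 0.5610597133636475)
[0.67483362 0.0430765  0.15881273] [-0.68751733 -0.22030595 -1.12065917]
```

>>> {"name": "carry_out", "arguments": {
  "steps": [0.5, 0, 0, 0.5, 0, 0.5, 0, 0, 0.6, 0.15, 0.5, 0, 0.5, 0.6, 0.35, 0.5, 0, 1, 0.6, 0.5, 0.5, 0, 1, 0.6, 0.7, 0.5, 0, 1, 0.6, 0.9, 0.5, 0, 1, 0.6, 1, 0.5, 0, 1, 0.6, 1]
}}

```text
clock: 5.9
position: [0.6731, 0.1426, 0.2153]
ee_rot: [-0.736, 1.759, -1.758]
force: [0.0, -0.1, -0.5]
width: 0.502
```

>>> {"name": "carry_out", "arguments": {
  "steps": [0.5, -0.4, 0.15, 0, 0.2, 0.5, -0.8, 0.15, 0, 0.4, 0.5, -1, 0.15, 0, 0.6, 0.5, -1, 0.15, 0, 0.8, 0.5, -1, 0.15, 0, 1, 0.5, -1, 0.15, 0, 1, 0.5, -1, 0.15, 0, 1]
}}

```text
clock: 6.6
position: [0.5735, 0.1575, 0.2164]
ee_rot: [-1.211, 1.21, -1.209]
force: [-1.0, -0.8, 0.0]
width: 0.5
```

```bash
python3 - <<'E'
from h import *
from scipy.spatial.transform import Rotation as R
s=arm.observe(); print(s['position'],s['joints'].round(2),s['width']); print(R.from_rotvec(s['ee_rot']).as_matrix().round(3))
E
```

```text
[0.57353051 0.15751609 0.21636847] [ 0.02  0.45 -0.54  1.63  0.25  1.13 -0.58] 0.499531380961992
[[ 0.    -0.002  1.   ]
 [-1.    -0.     0.   ]
 [ 0.    -1.    -0.002]]
```

>>> {"name": "carry_out", "arguments": {
  "steps": [0.5, 0, 0, -0.4, 0, 0.5, 0, 0, -0.8, 0, 0.5, 0, 0, -1, 0, 0.5, 0, 0, -1, 0]
}}

```text
clock: 7.0
position: [0.5717, 0.1567, 0.1137]
ee_rot: [-1.215, 1.213, -1.208]
force: [0.2, -0.2, 0.6]
width: 0.502
```

>>> {"name": "carry_out", "arguments": {
  "steps": [0.5, 0, 0, -0.3, 0, 0.5, 0, 0, -0.6, 0, 0.5, 0, 0, -0.6, 0, 0.5, 0, -0.15, -0.6, 0, 0.5, 0, -0.3, -0.6, 0, 0.5, 0, -0.4, -0.6, 0, 0.5, 0, -0.46, -0.6, 0, 0.5, 0, -0.52, -0.6, 0, 0.5, 0, -0.58, -0.6, 0, 0.5, 0, -0.64, -0.6, 0, 0.5, 0, -0.7, -0.6, 0, 0.5, 0, -0.7, -0.6, 0]
}}

```text
clock: 8.2
position: [0.574, 0.0865, 0.0571]
ee_rot: [-1.211, 1.208, -1.208]
force: [-0.0, 0.3, 0.9]
width: 0.499
```

```bash
python3 sc.py c1
```

```text
top ((573.6071166992188, 3.2337265014648438), (116.9193115234375, 89.56631469726562), 88.90035247802734) [[528.0, -54.0], [617.0, -56.0], [620.0, 61.0], [530.0, 63.0]]
scene 655 ((573.765869140625, 6.5402984619140625), (129.66079711914062, 92.02738189697266), 89.20665740966797)
[0.57386204 0.08732373 0.05698753] [0.42002751 0.26514029 0.06092151]
```

View pics/c1.png

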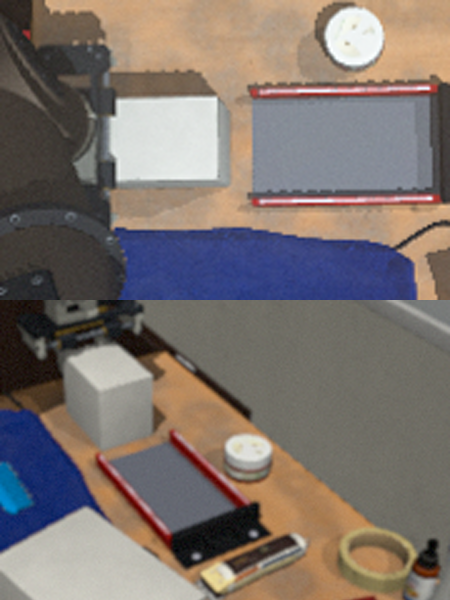

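The top crop shows the carton's top face at (165,141), in line with the lane between the rails at rows 91 and 199. The fingers are flush on its rear face. I'll push on.

>>> {"name": "carry_out", "arguments": {
  "steps": [0.5, 0, -0.06, 0, 0, 0.5, 0, -0.13, 0, 0, 0.5, 0, -0.2, 0, 0, 0.5, 0, -0.27, 0, 0, 0.5, 0, -0.34, 0, 0, 0.5, 0, -0.41, 0, 0, 0.5, 0, -0.48, 0, 0, 0.5, 0, -0.54, 0, 0, 0.5, 0, -0.6, 0, 0, 0.5, 0, -0.6, 0, 0]
}}

```text
clock: 9.3
position: [0.5742, 0.0266, 0.0573]
ee_rot: [-1.21, 1.208, -1.209]
force: [-0.4, -0.4, -0.4]
width: 0.5
```

```bash
python3 sc.py c2
```

```text
top ((573.8001098632812, -49.92976760864258), (90.28529357910156, 98.99563598632812), 0.9943100214004517) [[528.0, -1.0], [530.0, -100.0], [620.0, -99.0], [618.0, 0.0]]
scene 731 ((574.2429809570312, -54.711524963378906), (91.1978759765625, 128.6324462890625), 0.30769672989845276)
[0.57418239 0.02769186 0.05735325] [ 0.40295831 -0.59720393  0.29062405]
```

View pics/c2.png

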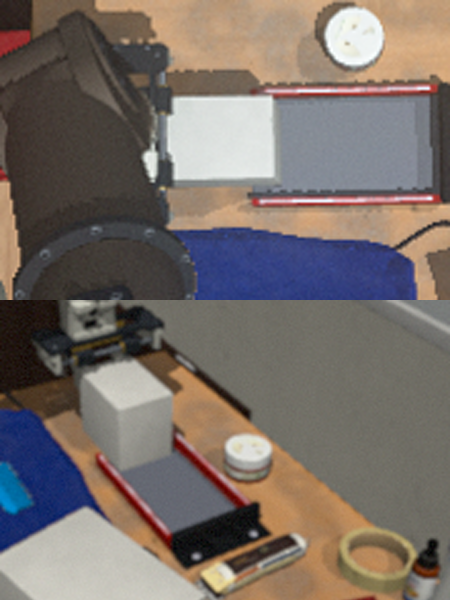

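The carton has entered the mouth with clear gaps on both sides, with its front edge at (276,140) between the rails at rows 91 and 200. I'll continue.

>>> {"name": "carry_out", "arguments": {
  "steps": [0.5, 0, -0.08, 0, 0, 0.5, 0, -0.16, 0, 0, 0.5, 0, -0.24, 0, 0, 0.5, 0, -0.32, 0, 0, 0.5, 0, -0.4, 0, 0, 0.5, 0, -0.48, 0, 0, 0.5, 0, -0.56, 0, 0, 0.5, 0, -0.64, 0, 0, 0.5, 0, -0.72, 0, 0, 0.5, 0, -0.79, 0, 0, 0.5, 0, -0.85, 0, 0, 0.5, 0, -0.85, 0, 0]
}}

```text
clock: 10.6
position: [0.5739, -0.0587, 0.0571]
ee_rot: [-1.211, 1.208, -1.209]
force: [-0.6, 0.2, 0.2]
width: 0.503
```

```bash
python3 sc.py c3
```

```text
top ((574.412109375, -92.64505004882812), (10.822649002075195, 89.53846740722656), 89.29517364501953) [[530.0, -98.0], [619.0, -99.0], [619.0, -88.0], [530.0, -87.0]]
scene 843 ((573.4163818359375, -138.193359375), (91.4273452758789, 131.83230590820312), 0.4914763867855072)
[ 0.57385696 -0.05757288  0.05706761] [-0.11276508  0.21684056 -0.37972308]
```

```bash
sed -i "s/(P\[...,1\]>-.1)&(P\[...,0\]>.4)/(P[...,1]>-.31)\&(P[...,0]>.48)/" h.py; grep -n "abs(P" h.py
```

```text
20:    P=points(n,d); m=(abs(P[...,2]-h)<.012)&(p.min(2)>120)&(P[...,1]>-.31)&(P[...,0]>.48)
```

>>> {"name": "carry_out", "arguments": {
  "steps": [0.5, 0, -0.08, 0, 0, 0.5, 0, -0.16, 0, 0, 0.5, 0, -0.24, 0, 0, 0.5, 0, -0.32, 0, 0, 0.5, 0, -0.4, 0, 0, 0.5, 0, -0.48, 0, 0, 0.5, 0, -0.56, 0, 0, 0.5, 0, -0.64, 0, 0, 0.5, 0, -0.7, 0, 0, 0.5, 0, -0.76, 0, 0, 0.5, 0, -0.8, 0, 0, 0.5, 0, -0.8, 0, 0]
}}

```text
clock: 11.9
position: [0.574, -0.138, 0.0572]
ee_rot: [-1.211, 1.208, -1.208]
force: [-0.3, 0.3, 0.4]
width: 0.503
```

```bash
python3 sc.py c4
```

```text
top ((574.37744140625, -231.4257049560547), (94.23700714111328, 89.36022186279297), 88.88360595703125) [[529.0, -278.0], [618.0, -279.0], [620.0, -185.0], [531.0, -183.0]]
scene 963 ((574.1954345703125, -219.58798217773438), (90.76976013183594, 127.80902862548828), 0.02813510224223137)
[ 0.57411212 -0.13724852  0.05726279] [0.8477039  1.02187035 0.59467229]
```

View pics/c4.png

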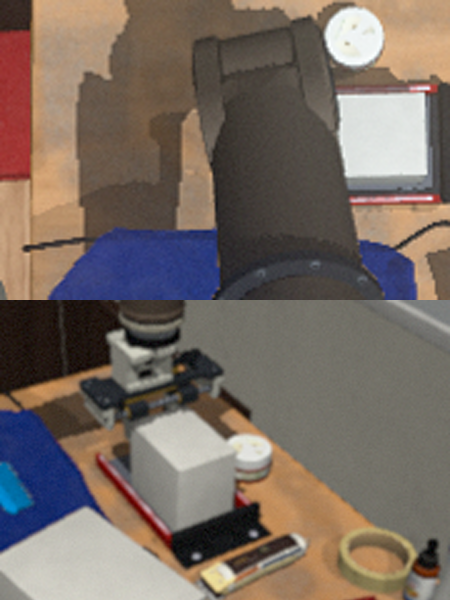

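The front edge is at about y = -0.279, so roughly 20 mm remain. Slow final push.

>>> {"name": "carry_out", "arguments": {
  "steps": [0.5, 0, -0.04, 0, 0, 0.5, 0, -0.07, 0, 0, 0.5, 0, -0.1, 0, 0, 0.5, 0, -0.12, 0, 0, 0.5, 0, -0.14, 0, 0, 0.5, 0, -0.16, 0, 0, 0.5, 0, -0.17, 0, 0, 0.5, 0, -0.18, 0, 0, 0.5, 0, -0.18, 0, 0]
}}

```text
clock: 12.9
position: [0.5742, -0.1553, 0.0573]
ee_rot: [-1.21, 1.207, -1.207]
force: [0.0, 1.2, 0.1]
width: 0.499
```

>>> {"name": "carry_out", "arguments": {
  "steps": [0.5, 0, -0.01, 0, 0, 0.5, 0, -0.02, 0, 0, 0.5, 0, -0.02, 0, 0]
}}

```text
clock: 13.2
position: [0.5742, -0.1573, 0.0573]
ee_rot: [-1.21, 1.207, -1.207]
force: [-0.3, 0.9, 1.5]
width: 0.5
```

```bash
python3 sc.py c5
```

```text
top ((573.9239501953125, -254.31167602539062), (86.01856231689453, 89.35150909423828), 88.88221740722656) [[528.0, -296.0], [618.0, -298.0], [619.0, -212.0], [530.0, -210.0]]
scene 995 ((575.162841796875, -236.95452880859375), (128.2939453125, 93.28926086425781), 89.46783447265625)
[ 0.57416282 -0.15727604  0.05727463] [0.35832398 1.15325297 1.32066542]
```

>>> {"name": "carry_out", "arguments": {
  "steps": [0.5, 0, -0.01, 0, 0, 0.5, 0, -0.02, 0, 0, 0.5, 0, -0.02, 0, 0]
}}

```text
clock: 13.6
position: [0.574, -0.1593, 0.0572]
ee_rot: [-1.211, 1.207, -1.207]
force: [-0.2, 1.5, 1.8]
width: 0.5
```

>>> {"name": "carry_out", "arguments": {
  "steps": [0.5, 0, -0.01, 0, 0, 0.5, 0, -0.01, 0, 0]
}}

```text
clock: 13.8
position: [0.5741, -0.1595, 0.0573]
ee_rot: [-1.21, 1.207, -1.207]
force: [0.3, 4.8, 1.4]
width: 0.497
```

>>> {"name": "carry_out", "arguments": {
  "steps": [0.5, 0, -0.01, 0, 0, 0.5, 0, -0.01, 0, 0]
}}

```text
clock: 14.0
position: [0.5742, -0.1595, 0.0574]
ee_rot: [-1.21, 1.207, -1.205]
force: [-0.2, 6.9, 2.5]
width: 0.499
```

>>> {"name": "carry_out", "arguments": {
  "steps": [0.5, 0, 0.1, 0, 0, 0.5, 0, 0.3, 0, 0, 0.5, 0, 0.5, 0, 0, 0.5, 0, 0.5, 0.4, 0, 0.5, 0, 0.5, 0.8, 0, 0.5, 0, 0.9, 1, 0, 0.5, 0, 1, 1, 0, 0.5, 0, 1, 1, 0]
}}

```text
clock: 14.8
position: [0.5743, -0.0589, 0.1579]
ee_rot: [-1.211, 1.204, -1.205]
force: [-0.5, -0.4, -0.8]
width: 0.502
```

>>> {"name": "carry_out", "arguments": {
  "steps": [0.5, 0, 0.5, 0.3, 0, 0.5, 0, 1, 0.5, 0, 0.5, 0, 1, 0.5, 0]
}}

```text
clock: 15.1
position: [0.5744, 0.0439, 0.2088]
ee_rot: [-1.21, 1.203, -1.203]
force: [0.2, 1.1, -0.4]
width: 0.501
```

```bash
python3 sc.py d1
```

```text
top ((573.71484375, -234.7847900390625), (91.01145935058594, 129.6442413330078), 0.3231717050075531) [[528.0, -170.0], [529.0, -300.0], [620.0, -299.0], [619.0, -170.0]]
scene 1072 ((574.3169555664062, -238.14662170410156), (133.06333923339844, 91.80054473876953), 89.76958465576172)
[0.57413935 0.04031595 0.2072509 ] [0.4513853  0.64197952 0.37810748]
```

View pics/d1.png

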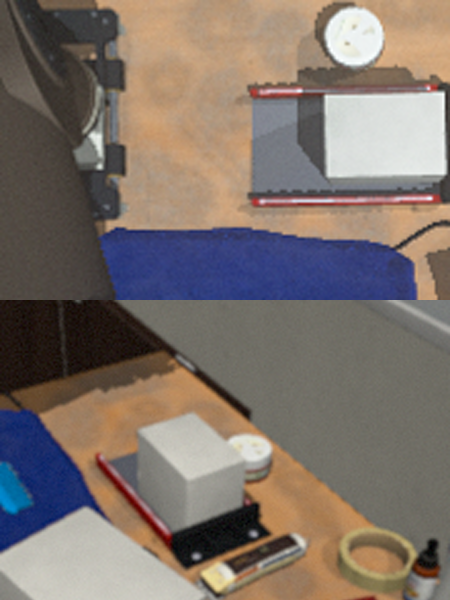

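The carton stands square against the stop at (385,135), clear of both rails. The robot is clear of everything, so I'll hand in.

```bash
python3 -c "
from cell import arm; print(arm.sign_off())"
```

```text
the job is handed in; nothing more can be done
None
```

The carton is against the black stop and the job is handed in, at about 15 s on the robot's clock. No verdict was reported, so the result below rests on my own checks.

I squared and centred the carton with one two-finger sideways push. I then pushed it from behind down the lane until the force on the tool rose to about 7 N at the stop, and backed the arm off.

- **Position:** the top view puts the carton's centre at (0.5737, -0.2348), against a measured home of about (0.573, -0.2345). It is square to the lane within about 0.4°.
- **Second view:** the scene camera agreed across the lane within 1 mm and put the carton about 3 mm further along it. That is roughly calibration error.
- **Contact:** the pictures showed a gap to both rails at every stage I looked at. The pot and trimmer look unmoved in the pictures. The comb is only partly in the last frame, and I measured none of the three.
- **Disagreement:** some mid-push top views read about 1° of carton yaw, which the final picture does not show. I took it for a measuring error at the partly hidden edges.

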